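# Dock a disc nest and draw its stud tight with the cam lock

### The arm

A 6-joint arm with a two-finger parallel gripper is mounted at the origin on a cart in front of the work surface, level with it; the furniture and walls round the work are solid. World frame = base frame: x ahead of the robot, y to its left, z up, the work surface at z = 0. Lengths are in m, angles in rad, forces in N, time in s.
With the tool pointing down it reaches from about 0.4 to 0.925 m from the base axis. Payload 12.5 kg.
Tool frame: the origin (TCP) lies on the centre line of the jaws, within the pads' length; the fingertips stand 17 mm ahead of it and the grasp point (between the pads) lies 2 mm behind it; z points along the fingers, y is the line along which they close (so a half turn about z gives the same grasp; the last joint's range is limited). The gripper opens to 95 mm and grips with 3 to 60 N. Pads are 20 mm wide; open, the fingers measure 119 mm over their backs; the gripper's body (75 mm by 180 mm) begins 59 mm behind the grasp point.
Start: joints at [-1.333, 0.491, 1.559, -0, 1.092, -0.106], TCP at [0.211, -0.588, 0.211] pointing down, gripper open.
Joint ranges: [-3.1, 3.1], [-0.84, 2.19], [0.05, 2.79], [-1.13, 4.28], [0.06, 2.93], [-2.69, 2.69]. Speed limits (rad/s): [2.22, 2.22, 2.79, 3.14, 3.14, 3.14].

### API

Orientations are given as a 3x3 rotation matrix whose columns are the frame's x, y, z axes.
In Python, from plant import arm, fingers, kinematics, grab_frame, workorder, telemetry gives the robot as it stands. Calls block until the motion is done:
- arm.reach(position, orientation): joint-space move of the TCP to a pose.
- arm.move_linear(position, frame=None, rate=0.15, guard=None): straight line of the TCP; frame=None keeps the orientation; rate is the mean speed in m/s. With guard (N) it stops when the force on the tool has changed by that much, and returns True; else False.
- arm.move_j(angles): joint-space move.
- fingers.open_jaws() and fingers.gripper_close(grip_force=None): open the fingers fully, or close them until they stop; grip_force is the grip in N (None keeps the last).
- arm.pause(seconds).
- kinematics.inverse_kinematics(position, orientation): joint angles nearest the present ones, or None.
- grab_frame(name): name is "scene" or "top" or "wrist"; returns a dict with "pixels" (420x560x3 uint8, red, green, blue), "fx", "fy", "cx", "cy" (pixels), "dist_coeffs" ([k1, k2, p1, p2, k3] as OpenCV has them; the pictures are not rectified), "position" and "rotation" of the camera in the world; the wrist camera has in their place "T_tool_cam" (4x4, takes a point from camera to tool coordinates, whose origin is the TCP and whose axes are the flange's). Camera axes: x right, y up, looking along -z (the intrinsics and any distortion apply to the point x, -y, -z); pixel columns grow to the right and rows downward; lengths in m; the calibration is good to about 2 mm. A picture is of the moment at which its call begins: read the wrist's pose just before it. There is no depth.
A pose or a line that the arm cannot do raises arm.Unreachable and nothing moves.
- workorder.hand_in(): hands the job in; it is judged then, once.
Readings, each from a call of its own:
- telemetry.read_time(): time.
- telemetry.read_joint_positions(): joint angles.
- telemetry.read_qvel(): joint speeds.
- telemetry.read_effort(): joint torques, N m.
- telemetry.read_eef_pos(): TCP position.
- telemetry.read_tcp_rot(): TCP orientation.
- telemetry.read_ft_force(): force on the tool from outside, world axes, zero at the start.
- telemetry.read_moment(): the same for the moment, N m.
- telemetry.read_opening(): finger opening in m.
- telemetry.read_gripper_force(): force on a finger pad.
Only numpy, scipy, OpenCV 4.12 (cv2) and the standard library are available. Lean on these libraries where they do the work, as an engineer would, in place of code of your own. Each camera call takes 0.05 s, during which the arm holds its last target. There are 200 camera calls.

### The job

Keeping it level, push the loose disc nest, stud first, gently between the blue guides of the dock until it just meets the two rubber buffers, with the red cam lever still open. Then swing the lever clockwise until the cam has drawn the stud firmly tight against the buffers (about 25 N between cam and stud), stop there without overtightening, and let go. Leave the other things on the table alone.

Things in the scene. Friction and masses are not known exactly. Their poses are not given: they have to be found in the camera images.
- dock: Fixed dock: aluminium base 83 mm wide, 8 mm thick, and two blue guides 16 mm high along its x, 83 mm apart inside (the nest has 1.5 mm play each side). Origin on the table under the vertical cam axis; the nest comes in along the dock's +x. The guides' parallel part begins at x = -84 mm; before it they flare to about 100 mm apart at x = -107 mm.
- buffers (a point): Nominal middle of the two round black rubber buffers, fixed in the dock at x = -40.5 mm, z = 22 mm (the buffers are at y = +-31 mm, 14 mm across, facing -x). Their true faces are set differently each time, up to 3 mm nearer or farther in x, and this is not measured. They give as springs, 12 N per mm together, 6 mm at most.
- cam (a joint): Turn of cam and lever about the dock's z, rad; 0 = open, grows clockwise seen from above, stop at 2.6; starts at 0 to 0.25, where the ball can enter. Turning takes about 0.15 N m slack, 0.25 to 0.35 N m when tight; it stays where it is left. Tight is 12 to 40 N between cam and stud; over 48 N is overtightened. So is ramming the nest into the dock with over 30 N.
- cam_drum: Turning steel drum, 68 mm across, z = 8 to 43 mm with its cap; origin on the cam axis at table height. Two spiral rails, 7 mm slot between, pass behind the ball from 0.75 rad and draw it in 7 mm per rad. If the ball centre stands D mm from the cam axis when the nest just touches the buffers (9.5 to 15.5), it reaches 25 N at about 1.77 + 0.125 (12.5 - D) rad; the force rises 8 N per 0.1 rad.
- lever_knob (a point): Point at z = 72 mm on the axis of the black upright knob at the end of the red lever: a cylinder 16 mm across, z = 50 to 90 mm, fixed on the lever, 42 mm from the cam axis. The lever (z = 42 to 50 mm) points at angle 1.05 - joint from the dock's +x, counter-clockwise seen from above, and ends 55 mm from the cam axis.
- nest: Loose aluminium nest, 0.5 kg, plate 130 mm (x) by 80 mm (y) by 12 mm, carrying a white disc 66 mm across at its rear (fixed on it). Origin on the table under its handle; upright black handle 26 mm (x) by 18 mm (y), z = 11 to 61 mm, from x = -12 to +14 mm. Front face at x = +30 mm, 36 mm high, which meets the buffers. The headed stud stands out of it along +x.
- stud_head (a point): Centre of the stud's ball head, 18 mm across, at nest x = +58 mm, y = 0, z = 22 mm; the shank behind it is 5 mm thick.
- screwdriver: slotted screwdriver with orange and black grip, 185 mm, lying; bystander
- amber_box: small brown carton 42x48x57 mm; bystander
- disc_1: white cast disc, 66 mm across, 10 mm thick, lying on the table alone (not the disc on the nest); bystander
- post_1: chromed post, 76 mm flange, 59 mm tall; bystander
- post_2: chromed post, 76 mm flange, 59 mm tall; bystander
- threadlocker: red bottle with blue nozzle cap, 19x32x93 mm, upright; bystander

How it is judged:
On the way, in this order (a step that is already met when the one before it is completed fails the run):
1. the stud's ball stands inside the drum (at most 17 mm from the cam axis along the dock's x, 6 mm in y) while the cam is still open (under 0.6 rad) (x of stud_head in the frame of dock above -0.017 m and y of stud_head in the frame of dock between -0.006 and 0.006 m and value of joint cam below 0.6 rad), for 0.2 s.
2. the cam has been turned past 0.9 rad and presses on the stud with more than 12 N (value of joint cam above 0.9 rad and contact force between nest and cam_drum above 12 N), for 0.2 s.
At the end, for the whole second after the job is handed in: The nest stands level in the dock with the stud's ball inside the drum (at most 17 mm from the cam axis along the dock's x, within 6 mm in y), the cam is turned past 0.9 rad and presses on the stud with 12 to 40 N, and the nest is at rest (all of step 2 and x of stud_head in the frame of dock above -0.017 m and y of stud_head in the frame of dock between -0.006 and 0.006 m and contact force between nest and cam_drum below 40 N and linear speed of nest below 0.01 m/s and angle between nest's own z axis and vertical below 0.05 rad); the robot touches nothing.
It fails at once if the nest is rammed into the dock: more than 30 N between them while the cam is open (under 0.6 rad) (value of joint cam below 0.6 rad and contact force between nest and dock above 30 N).
It fails at once if the cam is overtightened: more than 48 N between cam and stud (contact force between nest and cam_drum above 48 N).
It fails at once if the nest is tipped by more than 0.35 rad (angle between nest's own z axis and vertical above 0.35 rad).
It fails at once if another loose thing is moved by more than 25 mm (distance of any of screwdriver, amber_box, disc_1, post_1, post_2, threadlocker from where it was at the start of the episode above 0.025 m).
It also fails if it takes over 67 s, if anything falls off the work surface, if the arm or the gripper's body presses on something with over 40 N, if the wrist force passes 120 N, or if a joint passes its speed limit or range.

## Working session

There is one attempt and no reset: what is moved stays moved. The work goes in short steps, each a Python script; the robot and the scene stay as the last script left them, time stands still between calls to the robot, and variables do not carry over. Pictures are saved under pics/ and viewed, at most 10 in all, crops included, and the job is handed in when it is done.

```bash
mkdir -p pics; ls
python3 - <<'E'
from plant import *
import cv2, numpy as np
for n in ("scene","top"):
    f=grab_frame(n); cv2.imwrite(f"pics/{n}0.png",f["pixels"][:,:,::-1]); np.save(f"pics/{n}0.npy",f,allow_pickle=True)
    print(n,f["fx"],f["fy"],f["cx"],f["cy"],f["dist_coeffs"],f["position"],np.round(f["rotation"],3).tolist())
print(telemetry.read_time())
E
```

```text
pics
scene 532.904683683297 532.904683683297 280.1805994163523 213.31899713421285 [0.05223236 0.         0.         0.         0.        ] [-0.13909569  1.00737292  0.62983042] [[-0.852, 0.201, -0.483], [-0.523, -0.337, 0.783], [-0.005, 0.92, 0.392]]
top 437.66691944658726 437.66691944658726 284.98248986490637 207.8069783024615 [0.00357373 0.         0.         0.         0.        ] [ 0.4147495  -0.10252264  1.05707039] [[0.013, 0.989, -0.148], [-1.0, 0.015, 0.015], [0.018, 0.148, 0.989]]
0.1
```

View pics/top0.png

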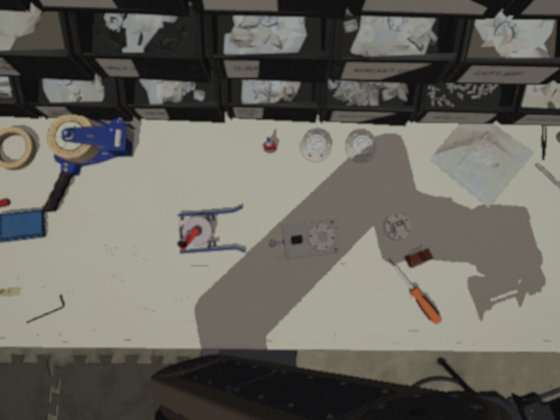

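View pics/scene0.png

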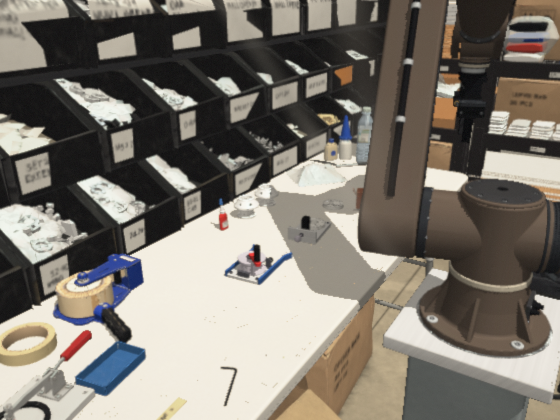

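The top view shows the dock at about (200,230) with its mouth to the right. The nest is at about (310,238) with its ball at (272,243) and handle at (296,240), and the lever knob is near (182,244). In the scene view the dock is at (255,265) and the nest at (308,228).

```bash
cat > h.py <<'E'
import numpy as np, cv2
from plant import *
def cam(f, tool=None):
    "K, dist, R(world<-cv cam), pos"
    K=np.array([[f["fx"],0,f["cx"]],[0,f["fy"],f["cy"]],[0,0,1]]); d=np.array(f["dist_coeffs"])
    if "T_tool_cam" in f:
        p,R=tool; T=np.array(f["T_tool_cam"]); Rc=R@T[:3,:3]; pc=p+R@T[:3,3]
    else: Rc,pc=np.array(f["rotation"]),np.array(f["position"])
    return K,d,Rc@np.diag([1.,-1,-1]),pc
def ray(c,uv,z):
    K,d,R,p=c
    n=cv2.undistortPoints(np.float64(uv).reshape(-1,1,2),K,d).reshape(-1,2)
    v=np.c_[n,np.ones(len(n))]@R.T
    return p+v*((z-p[2])/v[:,2])[:,None]
def proj(c,P):
    K,d,R,p=c
    return cv2.projectPoints((np.float64(P).reshape(-1,3)-p)@R,np.zeros(3),np.zeros(3),K,d)[0].reshape(-1,2)
def shot(name,tag):
    tool=(np.array(telemetry.read_eef_pos()),np.array(telemetry.read_tcp_rot()))
    f=grab_frame(name); cv2.imwrite(f"pics/{tag}.png",f["pixels"][:,:,::-1])
    c=cam(f,tool); np.save(f"pics/{tag}.npy",dict(px=f["pixels"],c=c,tool=tool),allow_pickle=True)
    return f["pixels"],c
def load(tag):
    d=np.load(f"pics/{tag}.npy",allow_pickle=True).item(); return d["px"],d["c"]
def Rz(a):
    "tool down, tool x axis along world angle a"
    x=np.array([np.cos(a),np.sin(a),0]); z=np.array([0,0,-1.]); return np.c_[x,np.cross(z,x),z]
E
python3 - <<'E'
from h import *
f=np.load("pics/top0.npy",allow_pickle=True).item(); c=cam(f)
for n,uv,z in [("drum",(198,231),.043),("ball",(272,243),.022),("handle",(296,239.5),.061),("disc",(321,236),.015),("knob",(183,243),.09),("g1",(242,207),.024),("g2",(243,249),.024)]:
    print(n,ray(c,uv,z).round(4))
p=telemetry.read_eef_pos();print(np.round(telemetry.read_tcp_rot(),3)); print(np.round(grab_frame("wrist")["T_tool_cam"],4))
E
```

```text
drum [[0.509  0.0824 0.043 ]]
ball [[ 0.4851 -0.0891  0.022 ]]
handle [[ 0.4912 -0.1441  0.061 ]]
disc [[ 0.5039 -0.2057  0.015 ]]
knob [[0.4777 0.1056 0.09  ]]
g1 [[ 0.5697 -0.0162  0.024 ]]
g2 [[ 0.4699 -0.0213  0.024 ]]
[[ 0.941  0.337 -0.   ]
 [ 0.337 -0.941  0.001]
 [ 0.    -0.001 -1.   ]]
[[-4.000e-04  9.678e-01  2.516e-01  7.030e-02]
 [ 1.000e+00  2.000e-04  8.000e-04  5.000e-04]
 [ 8.000e-04  2.516e-01 -9.678e-01 -1.744e-01]
 [ 0.000e+00  0.000e+00  0.000e+00  1.000e+00]]
```

Run:
```python
from h import *
R=Rz(np.radians(97))
for p in [(.505,-.04,.30),(.49,-.14,.05),(.5,.04,.05),(.55,.1,.072)]:
    for s in (0,180): print(p,s,kinematics.inverse_kinematics(p,Rz(np.radians(97+s))))
arm.reach((.505,-.04,.30),R)
px,c=shot("wrist","w1"); print(c[0],c[3],telemetry.read_time())
```

```text
(0.505, -0.04, 0.3) 0 [-2.09500234e-01  2.34049800e-01  1.71418116e+00 -4.44089210e-16
  1.19336169e+00 -3.31673281e-01]
(0.505, -0.04, 0.3) 180 None
(0.49, -0.14, 0.05) 0 [-4.07977968e-01  5.64910526e-01  1.99121767e+00 -4.44089210e-16
  5.85464459e-01 -5.30151016e-01]
(0.49, -0.14, 0.05) 180 [-4.07977968e-01  5.64910526e-01  1.99121767e+00 -4.44089210e-16
  5.85464459e-01  2.61144164e+00]
(0.5, 0.04, 0.05) 0 [-5.19311883e-02  5.57593662e-01  2.01062745e+00 -4.44089210e-16
  5.73371538e-01 -1.74104236e-01]
(0.5, 0.04, 0.05) 180 None
(0.55, 0.1, 0.072) 0 [ 6.16932319e-02  5.77924186e-01  1.85560981e+00 -4.44089210e-16
  7.08058654e-01 -6.04798157e-02]
(0.55, 0.1, 0.072) 180 None
[[335.47387643   0.         273.39733077]
 [  0.         335.47387643 205.1155322 ]
 [  0.           0.           1.        ]] [0.49653257 0.02882347 0.47424879] 2.45
```

View pics/w1.png

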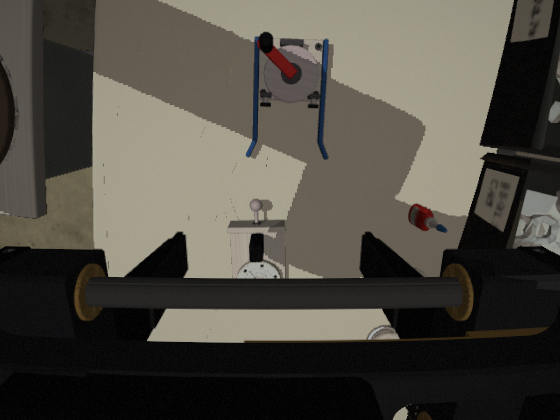

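The wrist view shows the dock with its drum hub at about (291,73) and knob top at (266,41). The guides run from about (257,40) and (326,40) to (255,137) and (322,137). The nest's ball is at (256,205), its front face at about (257,226) and its handle at (257,247). Next I'll enlarge these two areas.

Run:
```python
from h import *
px,c=load("w1"); a=px[25:165,235:340,::-1]; b=px[190:290,215:300,::-1]
u=lambda i:cv2.resize(i,None,fx=4,fy=4,interpolation=cv2.INTER_CUBIC)
o=np.zeros((560,760,3),np.uint8); o[:,:420]=u(a); o[:400,420:]=np.clip(u(b)*1.6,0,255); cv2.imwrite("pics/w1c.png",o)
hsv=cv2.cvtColor(px,cv2.COLOR_RGB2HSV)
m=cv2.inRange(hsv,(105,100,40),(125,255,255)); m[:, :240]=0;m[:,340:]=0;m[170:]=0
for y in range(40,160,8): 
    x=np.where(m[y])[0]; print(y, x.min() if len(x) else 0, x[x<290].max() if (x<290).any() else 0, x[x>290].min() if (x>290).any() else 0, x.max() if len(x) else 0)
```

```text
40 255 256 324 327
48 255 258 323 327
56 255 258 323 327
64 255 257 322 326
72 254 257 323 326
80 254 257 322 325
88 254 257 322 325
96 254 257 321 324
104 254 257 321 324
112 253 257 320 323
120 253 256 320 322
128 253 256 320 322
136 253 256 319 321
144 251 254 319 322
152 247 250 322 325
```

View pics/w1c.png

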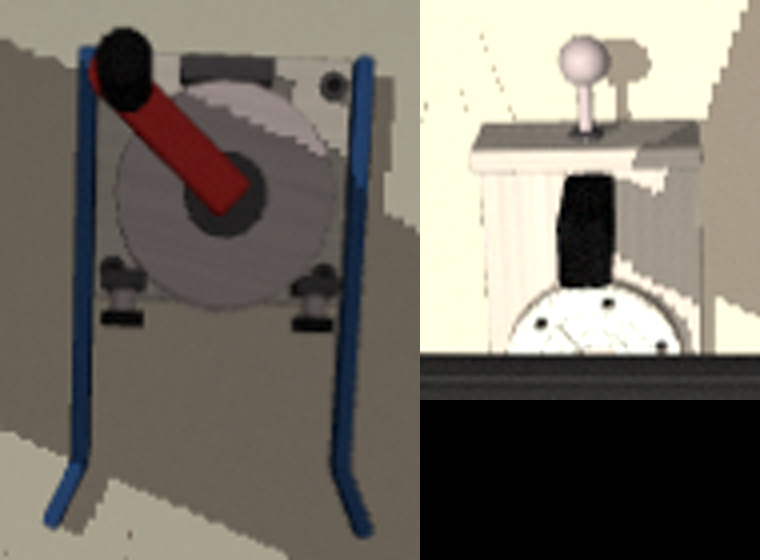

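Run:
```python
from h import *
px,c=load("w1")
A=lambda x,y:(235+(x-1.5)/4,25+(y-1.5)/4); B=lambda x,y:(215+(x-421.5)/4,190+(y-1.5)/4)
for z in (.016,.024):
    y=np.arange(72,137,8)
    li=ray(c,np.c_[[257.4,257.4,257.4,257.4,257.2,257,256.8,256.6,256.5],y],z); ri=ray(c,np.c_[[322.6,322.2,321.9,321.5,321.1,320.7,320.3,319.9,319.5],y],z)
    for P in (li,ri):
        k=np.polyfit(P[:,1],P[:,0],1); print(z,"angle",90-np.degrees(np.arctan(k[0])),"x at y=.05",np.polyval(k,.05))
    print("width",np.linalg.norm((li-ri)[:,:2],axis=1).round(4))
    print("kinks",ray(c,[A(79,460),A(346,463)],z).round(4))
print("drum",ray(c,[A(225,195)],.043),"drum L/R/bot",ray(c,[A(116,195),A(334,195),A(226,308)],.043).round(4))
print("hub",ray(c,[A(225,195)],.043)[0]); print("knobtop",ray(c,[A(125,58)],.09))
print("ball",ray(c,[B(584,61)],.022))
print("front top edge",ray(c,[B(472,150),B(699,150)],.036))
print("handle top rear",ray(c,[B(560,285),B(612,287)],.061)," bottom front", ray(c,[B(572,177),B(613,177)],.012))
print("buffer faces",ray(c,[A(122,325),A(313,331)],.022))
```

```text
0.016 angle 95.40861251293036 x at y=.05 0.47219315073159673
0.016 angle 95.67758826055551 x at y=.05 0.5570303711364656
width [0.0845 0.0844 0.0843 0.0842 0.0843 0.0844 0.0846 0.0847 0.0848]
kinks [[ 0.4742 -0.0017  0.016 ]
 [ 0.5637  0.0083  0.016 ]]
0.024 angle 95.40861251293083 x at y=.05 0.472583060045899
0.024 angle 95.67758826055552 x at y=.05 0.5559374602456566
width [0.083  0.0829 0.0829 0.0827 0.0828 0.083  0.0831 0.0833 0.0833]
kinks [[ 0.4746 -0.0011  0.024 ]
 [ 0.5625  0.0086  0.024 ]]
drum [[0.51095762 0.08518603 0.043     ]] drum L/R/bot [[0.478  0.0812 0.043 ]
 [0.544  0.0894 0.043 ]
 [0.5156 0.052  0.043 ]]
hub [0.51095762 0.08518603 0.043     ]
knobtop [[0.47831351 0.11080577 0.09      ]]
ball [[ 0.48579305 -0.09018045  0.022     ]]
front top edge [[ 0.45123631 -0.12256975  0.036     ]
 [ 0.52870017 -0.11312566  0.036     ]]
handle top rear [[ 0.48697947 -0.1575791   0.061     ]
 [ 0.50427124 -0.1561824   0.061     ]]  bottom front [[ 0.48587256 -0.13673731  0.012     ]
 [ 0.50070195 -0.13492765  0.012     ]]
buffer faces [[0.48365591 0.04368057 0.022     ]
 [0.54568674 0.0494154  0.022     ]]
```

```bash
cat >> h.py <<'E'
AX=np.array([.511,.0852]); A0=np.radians(95.55); U=np.array([np.cos(A0),np.sin(A0)]); V=np.array([-U[1],U[0]])
def D2W(x,y,z): return np.r_[AX+x*U+y*V,z]
def W2D(p): q=np.asarray(p)[...,:2]-AX; return np.stack([q@U,q@V],-1)
E
python3 - <<'E'
from h import *
R=Rz(np.radians(98)); p=np.array([.4938,-.1466])
arm.reach((*p,.12),R); arm.move_linear((*p,.046),rate=.1)
print("F down",telemetry.read_ft_force()); fingers.gripper_close(25); print("open",telemetry.read_opening(),telemetry.read_gripper_force(),telemetry.read_ft_force())
arm.move_linear(D2W(-.142,0,.046),frame=Rz(A0),rate=.06)
print(telemetry.read_ft_force(),telemetry.read_eef_pos(),telemetry.read_time()); shot("wrist","w2")
E
```

```text
F down [-0.01291711 -0.23491658  0.64123783]
open 0.017881938899155896 24.999749064445496 [ 0.11325563 -0.4398057  -1.24431669]
[ 0.81036025  1.49192607 -0.53368273] [ 0.52472342 -0.05612604  0.04597121] 7.125
```

View pics/w2.png

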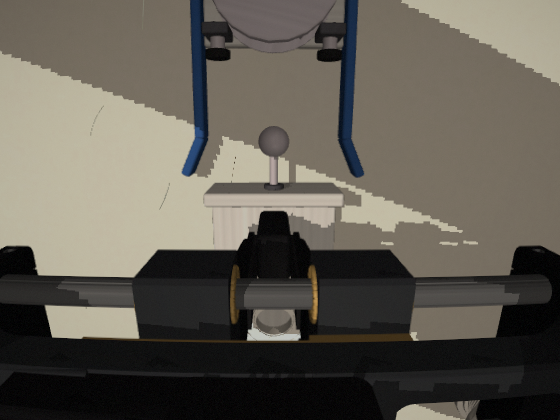

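The nest is held square in front of the mouth. The ball is at (273.5,142), the front wall spans columns 205 to 343 near row 200, and the guides' kinks are at (201,137) and (347,138).

Run:
```python
from h import *
px,c=load("w2"); hsv=cv2.cvtColor(px,cv2.COLOR_RGB2HSV)
m=cv2.inRange(hsv,(105,90,30),(128,255,255)); L=[];Rr=[]
for y in range(10,132,6):
    x=np.where(m[y])[0]; l=x[(x>180)&(x<230)]; r=x[(x>320)&(x<370)]
    if len(l) and len(r): L.append((l.max()+.5,y)); Rr.append((r.min()-.5,y))
l=W2D(ray(c,L,.024)); r=W2D(ray(c,Rr,.024))
for s in (l,r): k=np.polyfit(s[:,0],s[:,1],1); print("guide slope",k[0],"y@-.07",np.polyval(k,-.07))
print("width",np.median(l[:,1]-r[:,1]))
g=cv2.GaussianBlur(cv2.cvtColor(px,cv2.COLOR_RGB2GRAY),(3,3),0)
ci=cv2.HoughCircles(g[120:165,245:305],cv2.HOUGH_GRADIENT,1,30,param1=80,param2=10,minRadius=11,maxRadius=19); print(ci)
if ci is not None: print("ball",W2D(ray(c,[ci[0,0,:2]+[245,120]],.022)))
print(g[200,198:212],g[200,336:350], g[180:212,240])
print("wall",W2D(ray(c,[(204.5,198),(342.5,198)],.036)),"drum bottom",W2D(ray(c,[(277,53)],.043)),"tcp",W2D(telemetry.read_eef_pos()))
```

```text
guide slope 0.01288997160426257 y@-.07 0.03797311969519884
guide slope -0.027937185953343567 y@-.07 -0.03711848838150104
width 0.07554502384050676
[[[28.5 21.5 16. ]]]
ball [[-8.50380974e-02  6.98798828e-05]]
[187 187 187 187 179 165 165 174 178 178 178 178 178 178] [180 180 181 181 179 172 155 130 114 112 114 114 114 115] [187 181 148 104  86  86  86  85  85  85  86  86  93 117 149 171 181 183
 182 180 178 178 179 181 178 163 145 152 174 185 185 185]
wall [[-0.11558805  0.03918855]
 [-0.11564725 -0.03899907]] drum bottom [[-0.03997783 -0.00169875]] tcp [-1.42008122e-01  6.25466434e-06]
```

Run:
```python
from h import *
F=lambda:np.r_[W2D(np.r_[AX,0][:2]+np.array(telemetry.read_ft_force())[:2]),telemetry.read_ft_force()[2]].round(2)
P=lambda:(W2D(telemetry.read_eef_pos())*1e3).round(2)
g=arm.move_linear(D2W(-.080,.0003,.046),rate=.05,guard=12); print(g,P(),F())
if not g:
    x=-.080
    f0=F()
    while x<-.060:
        x+=.001; g=arm.move_linear(D2W(x,.0003,.046),rate=.01,guard=8); print(round(x,4),P(),F())
        if g or F()[0]<-8: break
print(telemetry.read_time()); shot("wrist","w3")
```

```text
False [-80.01   0.32] [ 1.68 -0.67 -1.29]
-0.079 [-79.14   0.28] [-1.1  -1.48 -2.42]
-0.078 [-78.04   0.28] [-1.59  0.01 -2.84]
-0.077 [-76.91   0.3 ] [ 0.44 -0.16 -2.01]
-0.076 [-75.88   0.32] [ 0.2   0.17 -1.79]
-0.075 [-74.89   0.31] [ 0.54 -1.35 -1.82]
-0.074 [-73.91   0.32] [-0.15 -0.71 -2.83]
-0.073 [-72.89   0.33] [ 0.17 -0.44 -3.03]
-0.072 [-71.9    0.31] [-0.03 -0.87 -2.05]
-0.071 [-70.92   0.29] [ 0.61 -0.82 -3.05]
-0.07 [-69.92   0.32] [ 0.08  0.16 -2.96]
-0.069 [-68.9    0.31] [ 0.55  0.23 -3.05]
-0.068 [-68.16   0.29] [-4.08  0.62 -3.41]
-0.067 [-67.59   0.29] [-8.27  1.53 -1.84]
11.8167
```

View pics/w3.png

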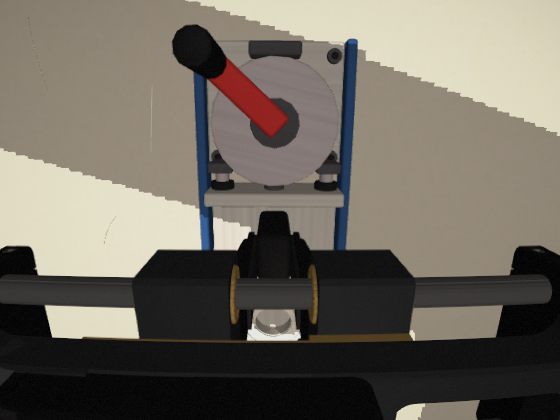

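The front wall (about row 195) now touches both buffers at (222,184) and (326,184). The drum rim is centred near (275,121), and the knob top is at (193,47).

Run:
```python
from h import *
px,c=load("w3"); g=cv2.GaussianBlur(cv2.cvtColor(px,cv2.COLOR_RGB2GRAY),(3,3),0)
for uv,z in [((275,121),.043)]: print("centre guess",W2D(ray(c,[uv],z)))
# rim: radial gradient points at predicted circle, ray to z=.043, fit circle
gx=cv2.Sobel(g,cv2.CV_32F,1,0);gy=cv2.Sobel(g,cv2.CV_32F,0,1); mag=np.hypot(gx,gy); pts=[]
c0=W2D(ray(c,[(275,121)],.043))[0]
for t in np.radians(np.r_[-140:-100:3,-80:60:3,165:215:3]):
    rr=np.arange(.030,.038,.0002)
    uv=proj(c,np.array([D2W(c0[0]+r*np.cos(t),c0[1]+r*np.sin(t),.043) for r in rr]))
    v=cv2.remap(mag,uv[:,0].astype(np.float32)[None],uv[:,1].astype(np.float32)[None],cv2.INTER_LINEAR)[0]; i=v.argmax()
    if v[i]>30: pts.append(c0+rr[i]*np.array([np.cos(t),np.sin(t)]))
pts=np.array(pts)
for _ in range(3):
    s=np.linalg.lstsq(np.c_[2*pts,np.ones(len(pts))],(pts**2).sum(1),rcond=None)[0]; r=np.sqrt(s[2]+s[:2]@s[:2])
    e=abs(np.linalg.norm(pts-s[:2],axis=1)-r); pts=pts[e<max(.0006,1.5*np.median(e))]
print("drum centre (dock est, mm)",s[:2]*1e3,"r",r*1e3,len(pts))
k=W2D(ray(c,[(193,47)],.09))[0]; print("knob top",k*1e3,"rel",k-s[:2],np.linalg.norm(k-s[:2]),"joint",1.05-np.arctan2(*(k-s[:2])[::-1]))
print("wall top front edge",W2D(ray(c,[(207,190),(342,190)],.036))*1e3, g[180:212:1,250])
```

```text
centre guess [[ 0.00120562 -0.00040874]]
drum centre (dock est, mm) [ 0.3534394  -0.58821188] r 32.93382014940324 42
knob top [28.32624854 29.75916602] rel [0.02797281 0.03034738] 0.04127276822768503 joint 0.2239082448719496
wall top front edge [[-36.57845227  37.82578469]
 [-36.61644741 -38.19103828]] [116 113 104  90  84  85  85  85  85  85  85  85  87  98 114 128 135 137
 136 135 134 134 136 137 135 129 122 123 130 134 134 134]
```

```bash
cat >> h.py <<'E'
C=np.array([.00035,-.0006])
def knob(j,z):
    a=1.05-j; return D2W(C[0]+.042*np.cos(a),C[1]+.042*np.sin(a),z), Rz(A0+a)
def turn(j0,j1,n,rate=.03):
    out=[]
    for j in np.linspace(j0,j1,n+1)[1:]:
        p,R=knob(j,.074); arm.move_linear(p,frame=R,rate=rate)
        d=W2D(telemetry.read_eef_pos())-C; a=np.arctan2(d[1],d[0]); f=np.array(telemetry.read_ft_force())[:2]; f=np.array([f@U,f@V])
        e=np.array([np.cos(a),np.sin(a)]); t=np.array([np.sin(a),-np.cos(a)])
        out.append((j,1.05-a,np.linalg.norm(d)*1e3,f@e,f@t,telemetry.read_moment()[2])); print(np.round(out[-1],3))
    return np.array(out)
REF=(-.0685,.0003,.09)
E
python3 - <<'E'
from h import *
arm.move_linear(D2W(-.0686,.0003,.046),rate=.01); fingers.open_jaws(); print(telemetry.read_ft_force())
arm.move_linear(D2W(*REF),rate=.1); arm.pause(.3); shot("wrist","r1")
p,R=knob(.224,.15); arm.reach(p,R); p,R=knob(.224,.074); arm.move_linear(p,rate=.08,guard=8)
fingers.gripper_close(20); print(telemetry.read_opening(),telemetry.read_eef_pos(),p,telemetry.read_ft_force(),telemetry.read_time())
E
```

```text
[ 1.48708238  0.62253985 -0.0859058 ]
0.015344381031166938 [0.47812991 0.11104655 0.07399499] [0.47807529 0.11095497 0.074     ] [ 0.15717422  1.32521903 -0.36940992] 17.4167
```

Run:
```python
from h import *
turn(.224,1.45,22); print(telemetry.read_opening(),telemetry.read_time())
```

```text
[ 2.8000e-01  2.8000e-01  4.2016e+01  1.5600e-01  1.1080e+00 -3.0000e-03]
[ 3.3500e-01  3.3500e-01  4.2009e+01 -4.0700e-01  1.0120e+00  2.8000e-02]
[ 3.9100e-01  3.9000e-01  4.2001e+01  4.8500e-01 -3.5300e-01 -3.5000e-02]
[4.4700e-01 4.4600e-01 4.2021e+01 4.9200e-01 4.1000e-02 2.0000e-03]
[ 5.0300e-01  5.0300e-01  4.1998e+01 -4.4800e-01 -1.5300e+00  2.0000e-02]
[ 5.580e-01  5.590e-01  4.198e+01 -2.820e-01 -3.700e-02  1.100e-02]
[ 6.1400e-01  6.1500e-01  4.1985e+01  2.1000e-01 -8.5300e-01  1.9000e-02]
[ 6.7000e-01  6.7100e-01  4.1975e+01 -9.9100e-01 -1.3590e+00 -1.1000e-02]
[ 7.2600e-01  7.2600e-01  4.1986e+01 -5.3100e-01 -9.1800e-01 -3.8000e-02]
[ 7.8100e-01  7.8100e-01  4.1979e+01 -9.2900e-01 -1.3410e+00  3.0000e-03]
[ 8.3700e-01  8.3700e-01  4.1966e+01 -2.2270e+00 -5.7900e-01 -3.8000e-02]
[ 8.9300e-01  8.9300e-01  4.1943e+01 -1.4300e+00 -1.1470e+00 -1.0000e-03]
[ 0.948  0.948 41.923 -2.65  -1.469 -0.05 ]
[ 1.0040e+00  1.0040e+00  4.1945e+01 -2.9340e+00 -7.9500e-01 -1.0000e-03]
[ 1.06   1.06  41.94  -3.129 -1.678 -0.059]
[ 1.116e+00  1.116e+00  4.191e+01 -3.778e+00 -1.362e+00 -3.700e-02]
[ 1.171  1.171 41.92  -4.442 -2.065 -0.063]
[ 1.2270e+00  1.2260e+00  4.1903e+01 -5.5990e+00  1.3700e-01  1.2000e-02]
[ 1.2830e+00  1.2810e+00  4.1888e+01 -5.4200e+00 -1.2080e+00  4.1000e-02]
[ 1.339e+00  1.336e+00  4.186e+01 -5.395e+00 -1.259e+00 -2.000e-02]
[ 1.3940e+00  1.3900e+00  4.1836e+01 -6.3360e+00 -1.1010e+00  1.3000e-02]
[ 1.4500e+00  1.4450e+00  4.1826e+01 -4.8670e+00 -2.3300e-01  8.0000e-03]
0.015294515942362912 22.9167
```

Run:
```python
from h import *
turn(1.45,1.74,8,.015); fingers.open_jaws()
p,R=knob(1.74,.15); arm.move_linear(p,rate=.15)
arm.reach(D2W(*REF),Rz(A0)); arm.pause(.3); shot("wrist","r2"); print(telemetry.read_eef_pos(),telemetry.read_time())
a=cv2.imread("pics/r1.png")[0:260,150:400];b=cv2.imread("pics/r2.png")[0:260,150:400]
cv2.imwrite("pics/cmp.png",cv2.resize(np.hstack([a,b]),None,fx=1.6,fy=1.6))
```

```text
[ 1.4860e+00  1.4780e+00  4.1788e+01 -4.6410e+00 -1.0790e+00 -2.5000e-02]
[ 1.522  1.512 41.766 -5.181 -1.882  0.08 ]
[ 1.559  1.548 41.765 -5.077 -1.712  0.06 ]
[ 1.5950e+00  1.5830e+00  4.1719e+01 -6.1940e+00 -7.4600e-01  1.2000e-02]
[ 1.6310e+00  1.6180e+00  4.1703e+01 -4.6090e+00 -1.6050e+00 -2.0000e-03]
[ 1.668e+00  1.653e+00  4.170e+01 -4.881e+00 -2.671e+00  3.500e-02]
[ 1.704  1.688 41.684 -4.993 -2.581  0.09 ]
[ 1.74   1.723 41.637 -4.927 -1.57   0.087]
[0.51743389 0.01730901 0.090153  ] 28.1333
```

View pics/cmp.png

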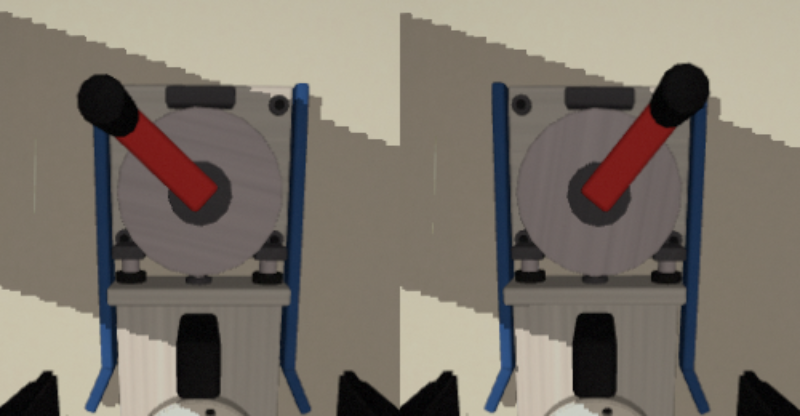

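Left is before and right is after turning. The lever now points up and right, with the knob at (684,90) in the comparison picture, and the nest's front edge has moved up slightly. I'll measure the nest and dock shift and the lever angle.

```bash
cat >> h.py <<'E'
def shift(t1,t2,box):
    x0,x1,y0,y1=box; G=[cv2.GaussianBlur(cv2.cvtColor(load(t)[0],cv2.COLOR_RGB2GRAY),(3,3),0).astype(np.float32)[y0:y1,x0:x1] for t in (t1,t2)]
    cc,W=cv2.findTransformECC(G[0],G[1],np.eye(2,3,dtype=np.float32),cv2.MOTION_TRANSLATION,(3,200,1e-6)); return W[:,2].round(2),round(cc,3)
def leverj(t):
    px,c=load(t); h=cv2.cvtColor(px,cv2.COLOR_RGB2HSV); m=cv2.inRange(h,(0,150,60),(6,255,255))|cv2.inRange(h,(174,150,60),(180,255,255)); m[:, :190]=0; m[:,370:]=0; m[150:]=0
    q=W2D(ray(c,np.argwhere(m)[:,::-1],.05)); v=np.linalg.svd(q-q.mean(0),full_matrices=False)[2][0]
    v*=np.sign(v@(q.mean(0)-C)); return 1.05-np.arctan2(v[1],v[0]),q.mean(0)
E
python3 - <<'E'
from h import *
for n,b in dict(handle_nest=(252,298,192,254),wall=(212,250,170,198),wall2=(290,336,170,198),screw=(312,336,52,78),block=(250,302,50,72),kinkL=(196,222,215,262),kinkR=(328,350,215,262),bufL=(218,246,142,172),bufR=(305,332,142,172)).items():
    try: print(n,shift("r1","r2",b))
    except cv2.error as e: print(n,"fail")
c=load("r1")[1]; print("px/mm wall",np.diff(proj(c,[D2W(-.04,0,.036),D2W(-.039,0,.036)]),axis=0),"handle top",np.diff(proj(c,[D2W(-.07,0,.061),D2W(-.069,0,.061)]),axis=0))
print(leverj("r1"),leverj("r2")); print(load("r1")[1][3],load("r2")[1][3])
E
```

```text
handle_nest (array([-2.39, -0.61], dtype=float32), 0.985)
wall (array([-1.67, -0.43], dtype=float32), 0.979)
wall2 (array([-1.34, -0.56], dtype=float32), 0.977)
screw fail
block (array([-0.52,  0.6 ], dtype=float32), 0.996)
kinkL (array([-0.26, -0.09], dtype=float32), 0.979)
kinkR (array([-0.71, -0.03], dtype=float32), 0.999)
bufL (array([-0.5 , -0.02], dtype=float32), 0.991)
bufR (array([-0.59, -0.01], dtype=float32), 0.991)
px/mm wall [[ 3.35473190e-04 -1.43189527e+00]] handle top [[ 5.43348379e-04 -1.48068303e+00]]
(np.float64(0.23652012714152648), array([0.01135662, 0.01163027])) (np.float64(1.7325559193470115), array([ 0.0128024 , -0.01021236]))
[0.51045364 0.08661219 0.2639471 ] [0.51051482 0.08702462 0.26455841]
```

Run:
```python
from h import *
c1,c2=load("r1")[1],load("r2")[1]
for n,uv,z in [("wall",(230,185),.036),("wall2",(315,185),.036),("handle",(275,225),.05),("block",(276,60),.03),("buf",(232,158),.022),("kink",(338,235),.024)]:
    P=ray(c1,[uv],z); print(n,(W2D(P)*1e3).round(1),"static pred",(proj(c2,P)-proj(c1,P)).round(2))
# wall edge rows and drum rim rows by subpixel gradient profile
for t in ("r1","r2"):
    g=cv2.cvtColor(load(t)[0],cv2.COLOR_RGB2GRAY).astype(float); out=[]
    for x0,x1 in ((222,242),(296,316)):
        p=g[150:205,x0:x1].mean(1); print(t,x0,p.round(0).astype(int).tolist())
```

```text
wall [[-43.2  30.7]] static pred [[-0.44  0.33]]
wall2 [[-43.2 -28.1]] static pred [[-0.69  0.33]]
handle [[-67.7  -0.4]] static pred [[-0.57  0.22]]
block [[39.4 -1.1]] static pred [[-0.57  0.72]]
buf [[-26.1  30.5]] static pred [[-0.44  0.39]]
kink [[-84.1 -48.3]] static pred [[-0.73  0.15]]
r1 222 [62, 59, 54, 50, 55, 55, 52, 49, 46, 43, 46, 55, 82, 103, 104, 104, 104, 104, 97, 65, 28, 18, 17, 15, 15, 17, 29, 54, 70, 73, 87, 106, 114, 115, 113, 112, 111, 113, 114, 112, 101, 101, 110, 110, 110, 110, 109, 109, 109, 109, 108, 108, 109, 110, 109]
r1 296 [104, 103, 100, 97, 94, 93, 91, 88, 84, 78, 76, 80, 93, 105, 105, 106, 107, 108, 108, 100, 87, 71, 60, 46, 46, 47, 48, 59, 69, 75, 89, 109, 117, 117, 116, 114, 113, 115, 116, 114, 105, 105, 115, 115, 115, 115, 115, 115, 115, 115, 115, 115, 115, 116, 115]
r2 222 [63, 61, 57, 52, 54, 58, 56, 52, 48, 45, 45, 51, 74, 104, 104, 104, 104, 102, 88, 54, 18, 18, 17, 16, 16, 20, 39, 62, 70, 78, 97, 109, 115, 113, 112, 111, 112, 113, 114, 108, 101, 107, 114, 114, 114, 114, 114, 114, 114, 114, 114, 114, 114, 114, 114]
r2 296 [101, 99, 96, 93, 90, 90, 88, 86, 82, 77, 74, 76, 85, 95, 103, 105, 106, 107, 106, 92, 77, 63, 47, 44, 44, 44, 50, 63, 71, 81, 103, 113, 118, 117, 114, 113, 114, 116, 116, 111, 108, 114, 114, 114, 115, 115, 115, 115, 115, 115, 115, 115, 115, 115, 115]
```

Displacement is about 0.5 mm, or roughly 7 N. That gives D of about 10.9 mm, which agrees with the buffer sighting, so 25 N should come near 1.95 rad. I'll regrip, top up to about 1.93 rad and measure again.

Run:
```python
from h import *
p,R=knob(1.73,.15); arm.reach(p,R); p,R=knob(1.73,.074); arm.move_linear(p,rate=.1,guard=8)
fingers.gripper_close(20); turn(1.73,1.94,7,.015); fingers.open_jaws()
p,R=knob(1.94,.15); arm.move_linear(p,rate=.15)
arm.reach(D2W(*REF),Rz(A0)); arm.pause(.3); shot("wrist","r3"); print(telemetry.read_time(),leverj("r3"))
c1=load("r1")[1]
for t in ("r2","r3"):
  c2=load(t)[1]
  for n,b,z in [("handle",(252,298,192,254),.05),("wall",(212,250,170,198),.036),("wall2",(290,336,170,198),.036),("block",(250,302,50,72),.03),("kinkL",(196,222,215,262),.024),("kinkR",(328,350,215,262),.024)]:
    P=ray(c1,[((b[0]+b[1])/2,(b[2]+b[3])/2)],z); s,cc=shift("r1",t,b); print(t,n,(s-(proj(c2,P)-proj(c1,P))[0]).round(2),cc)
```

```text
[ 1.7600e+00  1.7500e+00  4.1961e+01  3.4800e-01 -4.5480e+00 -6.0000e-03]
[ 1.7900e+00  1.7820e+00  4.1933e+01  1.5870e+00 -5.6960e+00  2.1000e-02]
[ 1.8200e+00  1.8120e+00  4.1945e+01  1.6230e+00 -4.7270e+00 -4.0000e-03]
[ 1.85   1.842 41.921  0.273 -6.284  0.06 ]
[ 1.88   1.871 41.946  0.971 -5.363  0.046]
[ 1.91   1.901 41.896  0.54  -6.2    0.064]
[ 1.9400e+00  1.9290e+00  4.1903e+01  5.0600e-01 -6.1110e+00  1.4000e-02]
36.2333 (np.float64(1.9371435036992797), array([ 0.01048676, -0.01249287]))
r2 handle [-1.82 -0.84] 0.985
r2 wall [-1.23 -0.76] 0.979
r2 wall2 [-0.66 -0.9 ] 0.977
r2 block [ 0.05 -0.12] 0.996
r2 kinkL [ 0.12 -0.25] 0.979
r2 kinkR [ 0.03 -0.17] 0.999
r3 handle [-2.16 -2.35] 0.994
r3 wall [-1.53 -2.29] 0.987
r3 wall2 [-0.72 -2.26] 0.978
r3 block [-0.03 -0.01] 0.95
r3 kinkL [ 0.04 -0.13] 0.982
r3 kinkR [-0.01 -0.15] 0.998
```

Run:
```python
from h import *
p,R=knob(1.937,.15); arm.reach(p,R); p,R=knob(1.937,.074); arm.move_linear(p,rate=.1,guard=8)
fingers.gripper_close(20); turn(1.937,1.995,3,.015); fingers.open_jaws()
p,R=knob(1.995,.15); arm.move_linear(p,rate=.15)
arm.reach(D2W(*REF),Rz(A0)); arm.pause(.3); shot("wrist","r4"); print(telemetry.read_time(),leverj("r4"))
c1=load("r1")[1]; t="r4"; c2=load(t)[1]
for n,b,z in [("handle",(252,298,192,254),.05),("wall",(212,250,170,198),.036),("wall2",(290,336,170,198),.036),("kinkL",(196,222,215,262),.024),("kinkR",(328,350,215,262),.024)]:
    P=ray(c1,[((b[0]+b[1])/2,(b[2]+b[3])/2)],z); s,cc=shift("r1",t,b); print(t,n,(s-(proj(c2,P)-proj(c1,P))[0]).round(2),cc)
arm.move_linear(D2W(-.0685,.0003,.2),rate=.2)
```

```text
[ 1.9560e+00  1.9420e+00  4.1981e+01  2.0610e+00 -4.3670e+00  1.5000e-02]
[ 1.976  1.958 41.929  0.968 -5.582  0.077]
[ 1.9950e+00  1.9750e+00  4.1936e+01  1.4110e+00 -6.8860e+00  3.2000e-02]
43.525 (np.float64(1.9770866613395295), array([ 0.00996576, -0.0129452 ]))
r4 handle [-2.12 -2.65] 0.998
r4 wall [-1.59 -2.66] 0.979
r4 wall2 [-0.69 -2.56] 0.978
r4 kinkL [ 0.08 -0.15] 0.981
r4 kinkR [ 0.03 -0.19] 0.995
```

```bash
python3 -c "
from plant import *
print(workorder.hand_in(),telemetry.read_time())"
```

```text
the job is handed in; nothing more can be done
the job is handed in; nothing more can be done
```

The nest is docked level against the buffers, the cam is turned to about 1.98 rad at roughly 22 N (estimated from nest displacement, not measured directly), the robot is clear, and the job was handed in at about 45 s; no verdict came back.

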